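Clamp a board against the fence with the bench hold-down

ROBOT

A 6-joint arm with a two-finger parallel gripper is mounted at the origin on the work surface. World frame = base frame: x ahead of the robot, y to its left, z up, the work surface at z = 0. Lengths are in m, angles in rad, forces in N, time in s.
With the tool pointing down it reaches from about 0.275 to 0.725 m from the base axis. Payload 5.6 kg.
Tool frame: the origin (TCP) lies midway between the tips of the shut fingers; the grasp point (between the pads) lies 19 mm behind it; z points along the fingers, y is the line along which they close (so a half turn about z gives the same grasp; the last joint's range is limited). The gripper opens to 85 mm and grips with 20 to 120 N. Pads are 22 mm wide; open, the fingers measure 114 mm over their backs; the gripper's body (76 mm by 85 mm) begins 54 mm behind the grasp point. The pads swing forward as they close: fully open they stand 13 mm farther back than shut.
Start: joints at [-1.006, 0.255, 0.108, 0, -1.424, -0.285], TCP at [0.152, -0.529, 0.231] pointing down, gripper open.
Joint ranges: [-2.95, 2.95], [-1.21, 1.97], [-1.09, 1.5], [-2.87, 1.71], [-2.94, -0.07], [-3.05, 3.05]. Speed limits (rad/s): [2.57, 2.57, 3.14, 3.14, 3.14, 3.14].

INTERFACE

Orientations are given as a unit quaternion [x, y, z, w].
In Python, from station import readout, imaging, order gives the robot as it stands.
- The arm moves only by the tool carry_out, never from a script. Its argument "deltas" is a list of rows, each an object with "twist": the turn, a rotation vector about the tool's x, y, z in degrees, a list of three; "offset": the shift along the tool's x, y, z in mm, a list of three; "claw": the finger opening in mm, from 0 to 85.4. A call has 1 to 12 rows; each row shifts and turns the commanded pose from where the row before left it, along the tool's axes as they then stand; what a row does not reach is not made up. A row lasts 1/8 s, in which the tool goes at most 62.5 mm and 10.7 degrees, less where a joint would pass 70% of its speed; a pose out of reach is approached as far as the arm can. A call is refused whole if a number of a shift passes 62.5 or a number of a turn 10.7, either way. A call with a gripper value outside its range is refused whole. The fingers move at their own pace and stop on an object; "grip_force" is the grip in N (left out, the last holds). Time passes only in rows, so rows that do not move let the fingers close. It gives the time, the measured TCP pose, the force, the opening and the grip force at its end, in the units of the state.
- readout.get_obs(): the state, without advancing time (a new reading comes with each control period).
- imaging.get_image(name): name is "scene" or "side" or "wrist"; returns a dict with "pixels" (384x512x3 uint8, red, green, blue), "z_map" (384x512 float32, m along the optical axis (not along the pixel's ray), 0 where there is no reading), "vertical_fov" (degrees; the focal length in pixels is half the picture's height over the tangent of half this angle, whatever the lens; pixels are square), "cx", "cy" (the principal point, pixels), "dist" ([k1, k2, p1, p2, k3] as OpenCV has them; the pictures are not rectified), "camera_from_world" (4x4, takes a point from world to camera coordinates); the wrist camera has in their place "mount" (4x4, takes a point from camera to tool coordinates, whose origin is the TCP and whose axes are the flange's). Camera axes: x right, y up, looking along -z (the intrinsics and any distortion apply to the point x, -y, -z); pixel columns grow to the right and rows downward; lengths in m; the calibration is good to about 2 mm. A picture is of the moment at which its call begins: read the wrist's pose just before it.
- order.job_done(): hands the job in; it is judged then, once.
The state is a dict: "clock": time; "joint_pos": joint angles; "dq": joint speeds; "tau": joint torques, N m; "tcp_pos": TCP position; "eef_rot": TCP orientation; "contact_force": force on the tool from outside, world axes, zero at the start; "wrist_torque": the same for the moment, N m; "gripper_width": finger opening in m; "finger_force": force on a finger pad.
Only numpy, scipy, OpenCV 4.12 (cv2) and the standard library are available. Lean on these libraries where they do the work, as an engineer would, in place of code of your own. Each camera call takes 0.05 s, during which the arm holds its last target. There are 200 camera calls.

TASK

Push the pine board back until its far edge sits flush along the oak fence, then clamp it there for drilling: turn the black knob of the red hold-down clockwise (seen from above) until the foot bites on the board and the resistance rises sharply, and then give it one more quarter turn and no more, so that it holds without bruising the pine. Then let go and leave the level, screwdriver and wrench lying where they are.

Things in the scene. Friction and masses are not known exactly. Their poses are not given: they have to be found in the camera images.
- jig: the clamping board screwed to the bench: an MDF panel 340 mm (its x) by 420 mm (its y) and 18 mm thick, with dog holes, an oak fence, and behind the fence a 10 mm high steel bench dog. Origin at the centre of its underside; z up; its x axis points from the robot's side towards the fence, square to it. It does not move.
- fence (a point): middle of the oak fence's near face, 9.5 mm above the panel; same axes as jig (x points into the fence, y along it). The fence is 340 mm long, 36 mm deep and 16 mm high above the panel.
- board: the loose pine board, 89 mm (its x) by 240 mm (its y) and 19 mm thick, 0.19 to 0.27 kg, lying flat on the panel before the fence, up to 3 degrees askew, with a gap of 4 to 34 mm. Origin at the centre of its underside; x points to its far long edge, the one that faces the fence. Pushed at the middle of its near edge it squares itself up on the fence.
- board_left (a point): the corner of the board's far edge at its +y end, half-way up the thickness; board axes.
- board_right (a point): the corner of the board's far edge at its -y end, half-way up; board axes.
- clamp: the hold-down, fixed: a 19 mm steel post, 118 mm high, in a dog hole 65 mm behind the fence's near face, 50 mm left or right of its middle, with a red arm (60 to 94 mm above the panel, up to 34 mm wide) reaching 95 mm from the post to -x over the board; it carries a spindle with a rubber foot and the knob. Origin on the post's axis, level with the panel's top.
- knob_mid (a point): centre of the black lobed hand knob on top of the spindle, half-way up; axes of clamp. The knob is 40 mm in diameter and 26 mm high, axis upright, its centre 117 mm above the panel; 18 mm free between its underside and the arm, nothing above or beside it. It can be gripped at any angle, must be regripped after a turn of the wrist, and sinks less than 1.5 mm in the whole job.
- foot (a point): centre of the rubber foot's underside, 24 mm in diameter, a hair clear of the board; axes of clamp. Turning the knob clockwise meets about 0.04 N m until the foot bites, somewhere between 0.7 and 3.8 rad from the start: it must be felt. There it jumps to 0.28 N m, climbing to 0.4 N m a quarter turn on; the rim springs back 4 degrees when let go, and the screw stays where it is left.
- level_mid (a point): centre of the yellow level, 230 x 20 x 45 mm, standing on its long edge on the bench; x along it. Leave alone.
- screwdriver_mid (a point): middle of the red screwdriver, 200 mm long, 26 mm thick handle, lying on the bench; x along it to the tip. Leave alone.
- wrench_mid (a point): middle of the steel wrench, 180 mm long, 8 mm thick, lying on the bench; x along it. Leave alone.

How it is judged:
By the outcome, as a careful person would: the job done as asked, in the order asked, and still so for the second after the job is handed in, with the robot touching nothing.
It also fails if it takes over 72 s, if anything falls off the work surface, if the arm or the gripper's body presses on something with over 40 N, if the wrist force passes 120 N, or if a joint passes its speed limit or range.

## Working session

There is one attempt and no reset: what is moved stays moved. The work goes in short steps, Python scripts to look and compute and a tool call to move; the robot and the scene stay as the last step left them, time stands still between calls to the robot, and variables do not carry over. Pictures are saved under pics/ and viewed, at most 10 in all, crops included, and the job is handed in when it is done.

Besides the shell and the picture viewer there is one more tool, called after "Request:" by a JSON object that holds its "op" and its "data", one argument or row to a line. carry_out: Moves the arm, as the interface text tells. Its arguments: {"type":"object","properties":{"deltas":{"type":"array"},"grip_force":{"type":"number"}},"required":["deltas"]}

```bash
mkdir -p pics; cat > h.py <<'E'
import numpy as np, cv2
from station import readout, imaging, order
from scipy.spatial.transform import Rotation as R
def K(im):
    h,w=im["pixels"].shape[:2]; f=h/2/np.tan(np.radians(im["vertical_fov"])/2)
    return np.array([[f,0,im["cx"]],[0,f,im["cy"]],[0,0,1]])
def wfc(im,obs=None):
    if "camera_from_world" in im: return np.linalg.inv(im["camera_from_world"])
    T=np.eye(4); T[:3,:3]=R.from_quat(obs["eef_rot"]).as_matrix(); T[:3,3]=obs["tcp_pos"]
    return T@im["mount"]
def ray(im,px,obs=None):
    n=cv2.undistortPoints(np.array(px,float).reshape(-1,1,2),K(im),np.array(im["dist"],float)).reshape(-1,2)
    T=wfc(im,obs); d=np.c_[n[:,0],-n[:,1],-np.ones(len(n))]
    return T[:3,3],d@T[:3,:3].T
def onz(im,px,z,obs=None):
    o,d=ray(im,px,obs); return o+d*((z-o[2])/d[:,2])[:,None]
def cloud(im,obs=None):
    h,w=im["z_map"].shape; u,v=np.meshgrid(np.arange(w),np.arange(h))
    o,d=ray(im,np.c_[u.ravel(),v.ravel()],obs)
    return (o+d*im["z_map"].reshape(-1,1)).reshape(h,w,3)
E
python3 - <<'E'
from h import *
o=readout.get_obs(); print(o)
ims=[]
for n in ("scene","side","wrist"):
    im=imaging.get_image(n); np.save(n+"0.npy",im,allow_pickle=True)
    cv2.imwrite(f"pics/{n}0.png",im["pixels"][...,::-1]); print(n,im["vertical_fov"],im["dist"], wfc(im,o)[:3,3], (im["z_map"]>0).mean())
E
```

```text
{'clock': 0.0, 'joint_pos': array([-1.00641025e+00,  2.55792013e-01,  1.06991227e-01, -4.87924047e-04,
       -1.42384745e+00, -2.84579728e-01]), 'dq': array([ 1.58261749e-03, -1.76244195e-03, -3.54803636e-05, -1.05349487e-03,
        1.42601578e-03, -7.66374990e-04]), 'tau': array([ 1.20337309e-04, -3.86631882e+01,  2.37935257e+01,  5.36512166e+00,
       -6.13694792e-03, -7.49380462e-06]), 'tcp_pos': array([ 0.15181462, -0.52813136,  0.23036474]), 'eef_rot': array([-1.39411579e-01,  9.90234061e-01,  9.43158056e-04, -1.61469937e-04]), 'contact_force': array([-0.74158323, -0.13564584, -0.3030632 ]), 'wrist_torque': array([ 0.00566559, -0.06303787, -0.00163641]), 'finger_force': 0.0, 'gripper_width': 0.08538858343666723}
scene 49.94105557570523 [-0.14602217  0.          0.          0.          0.        ] [1.2254209  0.32080806 0.82739654] 0.9961802164713541
side 57.92949820498492 [-0.03750394  0.          0.          0.          0.        ] [ 0.54053725 -0.82434014  0.67676611] 0.9959004720052084
wrist 66.72221947688524 [-0.06331191  0.          0.          0.          0.        ] [ 0.07331603 -0.55150232  0.37296217] 0.9961598714192709
```

View pics/scene0.png

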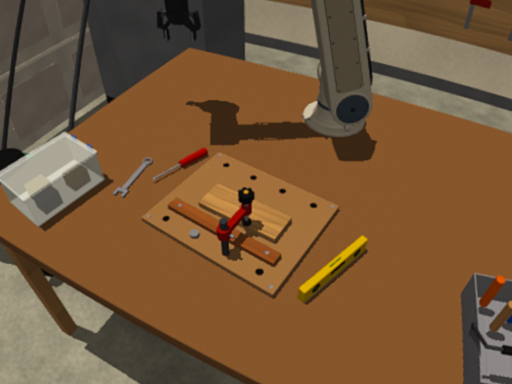

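View pics/side0.png

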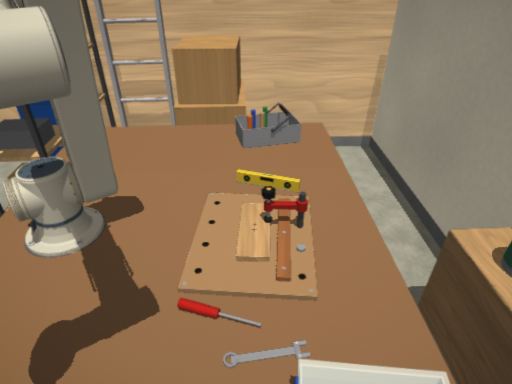

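Scene: jig around (240,220), knob (246,195), clamp post (225,238), pine board (245,210), oak fence (222,230). Side: knob (268,193), board (254,231), fence (284,240). Level, screwdriver and wrench lie clear of the jig.

```bash
python3 - <<'E'
from h import *
for n in ("scene","side"):
    im=np.load(n+"0.npy",allow_pickle=True).item(); P=cloud(im); hsv=cv2.cvtColor(im["pixels"],cv2.COLOR_RGB2HSV)
    X,Y,Z=P[...,0],P[...,1],P[...,2]; H,S,V=[hsv[...,i].astype(int) for i in range(3)]
    roi=(X>.25)&(X<.85)&(abs(Y)<.4)
    def rect(name,m,z):
        m=cv2.morphologyEx((m&roi).astype(np.uint8),cv2.MORPH_OPEN,np.ones((2,2)))
        k,l,st,_=cv2.connectedComponentsWithStats(m)
        if k<2: print(n,name,"none");return
        i=1+np.argmax(st[1:,4]); v,u=np.nonzero(l==i)
        p=onz(im,np.c_[u,v],z)[:,:2]*1000
        r=cv2.minAreaRect(p.astype(np.float32))
        print(n,name,len(u),"zmed",np.round(np.median(Z[l==i]),4),"c",np.round(r[0],1),"size",np.round(r[1],1),"ang",round(r[2],2), cv2.boxPoints(r).round(0).tolist())
    rect("panel",(Z>.009)&(Z<.06),.018)
    red=((H<6)|(H>174))&(S>170)
    rect("fence",(Z>.026)&(Z<.045)&(S>150)&~red&(V<190)&(H<14),.034)
    rect("board",(Z>.028)&(Z<.05)&(H>=13)&(S<175)&(V>120),.037)
    rect("knob",(Z>.115)&(Z<.16)&(V<70),.148)
    rect("arm",(Z>.09)&(Z<.13)&red,.112)
    for q in ("panel",):
        m=roi&(Z>.025)&(Z<.05); print("hist H",np.bincount(H[m])[:25], "Vmed",np.median(V[m]),"S",np.percentile(S[m],[10,50,90]))
    c=cv2.resize(im["pixels"][130:310,120:390] if n=="scene" else im["pixels"][160:310,160:340],None,fx=2.9 if n=="scene" else 3.5,fy=2.9 if n=="scene" else 3.5,interpolation=2)
    cv2.imwrite(f"pics/{n}c.png",c[...,::-1])
E
```

```text
scene panel 14067 zmed 0.0179 c [575.3 -59.9] size [422.6 344.3] ang 83.26 [[380.0, -250.0], [721.0, -290.0], [771.0, 130.0], [429.0, 170.0]]
scene fence 673 zmed 0.0327 c [673.8  29.1] size [141.8  40.1] ang 82.93 [[645.0, -39.0], [685.0, -44.0], [702.0, 97.0], [663.0, 102.0]]
scene board 877 zmed 0.0362 c [582.3  12.3] size [117.9  89.6] ang 85.03 [[533.0, -43.0], [622.0, -50.0], [632.0, 67.0], [543.0, 75.0]]
scene knob 177 zmed 0.1402 c [628.7 -12.6] size [53.1 33. ] ang 29.15 [[597.0, -11.0], [614.0, -40.0], [660.0, -14.0], [644.0, 15.0]]
scene arm 387 zmed 0.1015 c [677.1 -20.8] size [ 39.2 126.4] ang 87.24 [[613.0, -37.0], [739.0, -43.0], [741.0, -4.0], [615.0, 2.0]]
hist H [  40    5    3    8    9   18    5    9    4   19   17  108 1018  258
   38  208 1582  231    6    6    7   13   96  289  409] Vmed 166.0 S [161. 184. 255.]
side panel 11498 zmed 0.0201 c [572.6 -70.4] size [427.  339.5] ang 82.99 [[378.0, -262.0], [715.0, -303.0], [767.0, 121.0], [430.0, 162.0]]
side fence 798 zmed 0.0358 c [ 654.9 -109.4] size [287.3  32.4] ang 83.18 [[622.0, -250.0], [654.0, -254.0], [688.0, 31.0], [656.0, 35.0]]
side board 1612 zmed 0.0387 c [575.4 -59.1] size [248.4  87. ] ang 85.36 [[522.0, -179.0], [609.0, -186.0], [629.0, 61.0], [542.0, 68.0]]
side knob 121 zmed 0.1411 c [614.4 -44.8] size [58.  33.2] ang 84.66 [[595.0, -72.0], [628.0, -75.0], [634.0, -17.0], [601.0, -14.0]]
side arm 327 zmed 0.1006 c [664.3 -47.1] size [ 51.4 114.2] ang 82.06 [[604.0, -65.0], [717.0, -80.0], [724.0, -29.0], [611.0, -14.0]]
hist H [  18  124   11    3    1    1    0    0    7    5   20   24  458  442
   54   46 1451  213    5    8   10    9   31  145  165] Vmed 191.0 S [121. 123. 196.]
```

View pics/sidec.png

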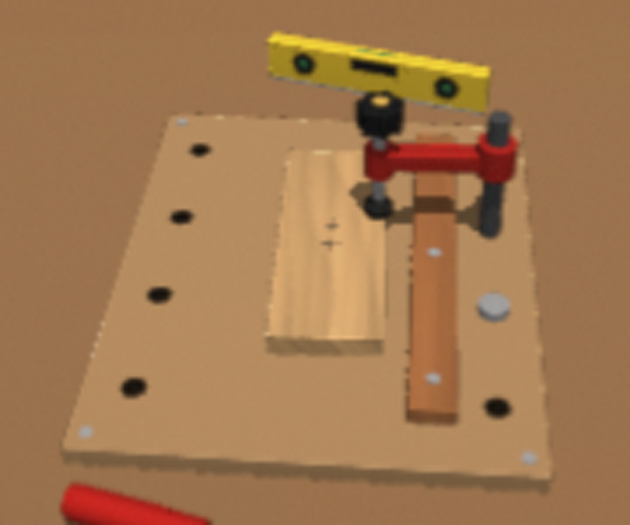

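Crop shows the gap between board and fence, the clamp at the +y end, and level/tools clear. Jig yaw ≈ -6.8°, fence near face at ≈646 mm along the jig x, board gap ≈19–28 mm. Moving over the near edge.

Request:
{"op": "carry_out", "data": {
  "deltas": [
    {"twist":[0,0,0],"offset":[-43,33,2],"claw":0},
    {"twist":[0,0,0],"offset":[-43,33,2],"claw":0},
    {"twist":[0,0,0],"offset":[-43,33,2],"claw":0},
    {"twist":[0,0,0],"offset":[-43,33,2],"claw":0},
    {"twist":[0,0,0],"offset":[-43,33,2],"claw":0},
    {"twist":[0,0,0],"offset":[-43,33,2],"claw":0},
    {"twist":[0,0,0],"offset":[-43,33,2],"claw":0},
    {"twist":[0,0,0],"offset":[-43,33,2],"claw":0},
    {"twist":[0,0,0],"offset":[-43,33,2],"claw":0},
    {"twist":[0,0,0],"offset":[-43,33,2],"claw":0},
    {"twist":[0,0,0],"offset":[-43,33,2],"claw":0},
    {"twist":[0,0,7.6],"offset":[0,0,0],"claw":0}
  ]
}}

```text
clock: 1.65
tcp_pos: [0.5074, -0.0464, 0.208]
eef_rot: [-0.074, 0.997, 0.0, -0.001]
contact_force: [-1.3, 0.2, -0.0]
gripper_width: -0.0
finger_force: 0.0
```

Request:
{"op": "carry_out", "data": {
  "deltas": [
    {"twist":[0,0,7.6],"offset":[0,0,0],"claw":0},
    {"twist":[0,0,7.6],"offset":[0,0,0],"claw":0},
    {"twist":[0,0,0],"offset":[0,0,0],"claw":0},
    {"twist":[0,0,0],"offset":[0,0,0],"claw":0}
  ]
}}

```text
clock: 2.15
tcp_pos: [0.5061, -0.0491, 0.2091]
eef_rot: [0.058, 0.998, -0.0, -0.0]
contact_force: [-0.3, 0.4, -0.4]
gripper_width: -0.0001
finger_force: 0.0
```

```bash
python3 - <<'E'
from h import *
o=readout.get_obs(); im=imaging.get_image("wrist"); np.save("w1.npy",(im,o),allow_pickle=True)
cv2.imwrite("pics/w1.png",im["pixels"][...,::-1])
print(o["clock"],o["tcp_pos"],o["joint_pos"],R.from_quat(o["eef_rot"]).as_matrix().round(4),o["gripper_width"])
P=cloud(im,o)
np.set_printoptions(suppress=True)
a=np.radians(-6.8); J=np.array([[np.cos(a),np.sin(a)],[-np.sin(a),np.cos(a)]])
hsv=cv2.cvtColor(im["pixels"],cv2.COLOR_RGB2HSV)
for z0,z1,nm in((.14,.16,"knobtop"),(.1,.116,"arm")):
    m=(P[...,2]>z0)&(P[...,2]<z1)&(P[...,0]>.58)
    p=P[m]; print(nm,len(p),p.min(0).round(4),p.max(0).round(4),np.median(p,0).round(4))
v,u=np.nonzero((P[...,2]>.14)&(P[...,2]<.16)&(P[...,0]>.58)); print(u.min(),u.max(),v.min(),v.max())
E
```

```text
2.15 [ 0.50614227 -0.04912684  0.20912496] [ 2.11670303e-01  1.81305581e-01 -4.29404952e-02 -9.21899693e-05
 -1.34689939e+00 -1.89816278e+00] [[-9.933e-01  1.155e-01 -4.000e-04]
 [ 1.155e-01  9.933e-01  0.000e+00]
 [ 4.000e-04 -0.000e+00 -1.000e+00]] -0.00011428455147568548Traceback (most recent call last):
  File "<stdin>", line 11, in <module>
    return umr_minimum(a, axis, None, out, keepdims, initial, where)
ValueError: zero-size array to reduction operation minimum which has no identity
```

View pics/w1.png

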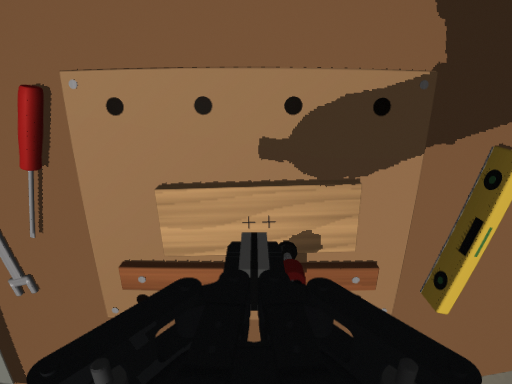

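Wrist view (robot side up): board near edge runs (157,188)–(361,183), far corners about (164,257) and (357,251), fence near edge at row ≈266; knob hidden behind the fingers near (288,250).

```bash
python3 - <<'E'
from h import *
np.set_printoptions(suppress=True)
im,o=np.load("w1.npy",allow_pickle=True); a=np.radians(-6.7); J=np.array([[np.cos(a),np.sin(a)],[-np.sin(a),np.cos(a)]])
f=lambda px,z:(onz(im,px,z,o)[:,:2]*1000)
pb=f([[157,188],[361,183],[164,257],[357,251]],.037); print("board",pb.round(1).tolist(),(pb@J.T).round(1).tolist())
pf=f([[121,267],[377,267]],.034); print("fence",(pf).round(1).tolist(),(pf@J.T).round(1).tolist())
pp=f([[62,72],[437,70]],.018); print("panel near",pp.round(1).tolist(),(pp@J.T).round(1).tolist())
print("tcp",J@o["tcp_pos"][:2]*1000)
for n in ("scene","side"):
    g=np.load(n+"0.npy",allow_pickle=True).item();P=cloud(g)
    m=(P[...,2]>.141)&(P[...,2]<.16)&(P[...,0]>.58)&(P[...,0]<.67)&(abs(P[...,1]+.02)<.05)
    p=P[m]*1000; r=cv2.minEnclosingCircle(p[:,:2].astype(np.float32)); print(n,len(p),p.mean(0).round(1),r, (J@np.array(r[0])).round(1))
    m=(P[...,2]>.127)&(P[...,2]<.14)&(P[...,0]>.67)&(P[...,0]<.8)&(abs(P[...,1]+.02)<.08)
    if m.any(): p=P[m]*1000; print("post",len(p),p.mean(0).round(1),(J@p.mean(0)[:2]).round(1))
E
```

```text
board [[518.7, -162.5], [539.6, 70.5], [609.3, -174.3], [628.7, 66.1]] [[534.1, -100.8], [527.7, 132.9], [625.5, -102.1], [616.7, 139.0]]
fence [[620.1, -235.3], [657.9, 93.5]] [[643.3, -161.4], [642.5, 169.6]]
panel near [[379.1, -247.7], [425.0, 163.2]] [[405.4, -201.7], [403.0, 211.6]]
tcp [508.41731028  10.2606584 ]
scene 148 [617.4 -23.  146.7] ((614.7503662109375, -24.164749145507812), 20.296680450439453) [613.4  47.7]
post 59 [711.3 -30.6 133.5] [710.   52.6]
side 108 [615.1 -27.6 148.1] ((615.3505249023438, -24.13126564025879), 19.846813201904297) [614.   47.8]
post 38 [709.5 -32.9 134.7] [708.5  50.1]
```

Request:
{"op": "carry_out", "data": {
  "deltas": [
    {"twist":[0,0,0],"offset":[3,7,50],"claw":0},
    {"twist":[0,0,0],"offset":[0,0,50],"claw":0},
    {"twist":[0,0,0],"offset":[0,0,50],"claw":0},
    {"twist":[0,-6,0],"offset":[0,0,0],"claw":0},
    {"twist":[0,-6,0],"offset":[0,0,0],"claw":0},
    {"twist":[0,0,0],"offset":[3.6,0,17],"claw":0},
    {"twist":[0,0,0],"offset":[3.6,0,17],"claw":0},
    {"twist":[0,0,0],"offset":[0,0,0],"claw":0},
    {"twist":[0,0,0],"offset":[0,0,0],"claw":0}
  ]
}}

```text
clock: 3.32
tcp_pos: [0.5047, -0.0417, 0.0252]
eef_rot: [0.058, 0.993, -0.006, 0.105]
contact_force: [-0.2, -0.7, 1.0]
gripper_width: -0.0003
finger_force: 0.0
```

Request:
{"op": "carry_out", "data": {
  "deltas": [
    {"twist":[0,0,0],"offset":[-4.9,0,1],"claw":0},
    {"twist":[0,0,0],"offset":[-4.9,0,1],"claw":0},
    {"twist":[0,0,0],"offset":[-4.9,0,1],"claw":0},
    {"twist":[0,0,0],"offset":[-4.9,0,1],"claw":0},
    {"twist":[0,0,0],"offset":[-4.9,0,1],"claw":0},
    {"twist":[0,0,0],"offset":[-4.9,0,1],"claw":0}
  ]
}}

```text
clock: 4.08
tcp_pos: [0.5341, -0.0454, 0.0246]
eef_rot: [0.059, 0.993, -0.006, 0.104]
contact_force: [-1.4, -0.3, 0.5]
gripper_width: -0.0
finger_force: 0.8
```

Request:
{"op": "carry_out", "data": {
  "deltas": [
    {"twist":[0,0,0],"offset":[-2,0,0.4],"claw":0},
    {"twist":[0,0,0],"offset":[-2,0,0.4],"claw":0},
    {"twist":[0,0,0],"offset":[0,0,0],"claw":0}
  ]
}}

```text
clock: 4.45
tcp_pos: [0.5382, -0.0458, 0.0248]
eef_rot: [0.059, 0.993, -0.006, 0.104]
contact_force: [-1.1, -0.5, -0.6]
gripper_width: 0.0004
finger_force: 0.2
```

Request:
{"op": "carry_out", "data": {
  "deltas": [
    {"twist":[0,0,0],"offset":[-2,0,0.4],"claw":0},
    {"twist":[0,0,0],"offset":[-1,0,0.2],"claw":0}
  ]
}}

```text
clock: 4.7
tcp_pos: [0.5409, -0.0461, 0.0248]
eef_rot: [0.059, 0.993, -0.006, 0.104]
contact_force: [-2.2, 1.8, 1.2]
gripper_width: -0.0002
finger_force: 1.3
```

Request:
{"op": "carry_out", "data": {
  "deltas": [
    {"twist":[0,0,0],"offset":[-1,0,0.2],"claw":0},
    {"twist":[0,0,0],"offset":[-1,0,0.2],"claw":0}
  ]
}}

```text
clock: 4.95
tcp_pos: [0.5419, -0.0463, 0.0246]
eef_rot: [0.059, 0.993, -0.006, 0.103]
contact_force: [-8.8, 5.6, 7.7]
gripper_width: -0.0001
finger_force: 5.2
```

Request:
{"op": "carry_out", "data": {
  "deltas": [
    {"twist":[0,0,0],"offset":[-1,0,0.2],"claw":0},
    {"twist":[0,0,0],"offset":[0,0,0],"claw":0}
  ]
}}

```text
clock: 5.2
tcp_pos: [0.5419, -0.0465, 0.0244]
eef_rot: [0.059, 0.993, -0.006, 0.103]
contact_force: [-9.2, 4.1, 6.4]
gripper_width: 0.0001
finger_force: 5.3
```

```bash
python3 - <<'E'
from h import *
np.set_printoptions(suppress=True)
print(readout.get_obs()["contact_force"])
for n in("side","scene"):
    im=imaging.get_image(n); np.save(n+"2.npy",im,allow_pickle=True)
    r=(160,310,160,340) if n=="side" else (160,280,150,310)
    c=cv2.resize(im["pixels"][r[0]:r[1],r[2]:r[3]],None,fx=4,fy=4,interpolation=2); cv2.imwrite(f"pics/{n}2.png",c[...,::-1])
E
```

```text
[-9.22972167  4.05960517  6.40578618]
```

View pics/side2.png

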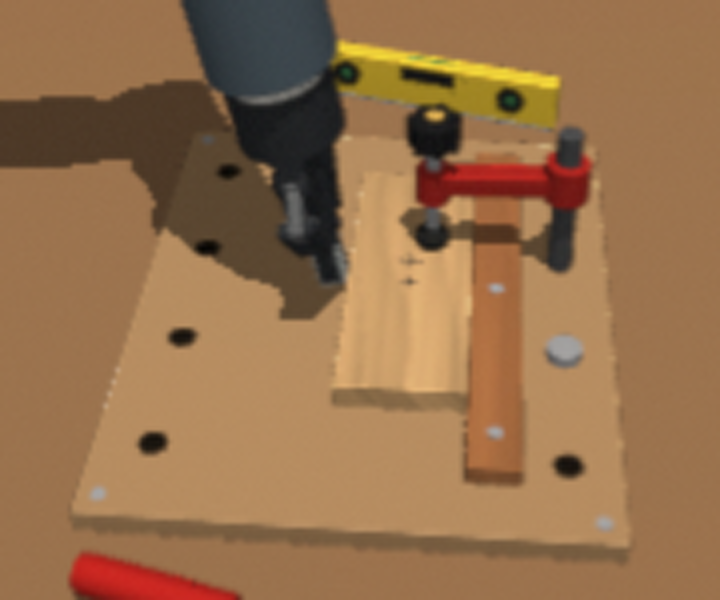

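Side view: board far edge now lies along the fence over its whole visible length (crop col ≈470, rows 200–400). One firmer press, then retreat.

Request:
{"op": "carry_out", "data": {
  "deltas": [
    {"twist":[0,0,0],"offset":[-1.5,0,0.3],"claw":0},
    {"twist":[0,0,0],"offset":[-1,0,0.2],"claw":0},
    {"twist":[0,0,0],"offset":[0,0,0],"claw":0}
  ]
}}

```text
clock: 5.68
tcp_pos: [0.542, -0.0471, 0.0237]
eef_rot: [0.059, 0.993, -0.007, 0.1]
contact_force: [-18.3, 7.6, 13.1]
gripper_width: 0.0002
finger_force: 9.5
```

Request:
{"op": "carry_out", "data": {
  "deltas": [
    {"twist":[0,0,0],"offset":[5,0,-1],"claw":0},
    {"twist":[0,0,0],"offset":[19.6,0,-4],"claw":0},
    {"twist":[0,0,0],"offset":[19.6,0,-4],"claw":0},
    {"twist":[0,6,0],"offset":[0,0,0],"claw":0},
    {"twist":[0,6,0],"offset":[0,0,-20],"claw":60},
    {"twist":[0,0,-10.5],"offset":[0,0,-50],"claw":70},
    {"twist":[0,0,-10.5],"offset":[0,0,-50],"claw":70},
    {"twist":[0,0,-10.5],"offset":[0,0,-50],"claw":70},
    {"twist":[0,0,-10.5],"offset":[0,0,-20],"claw":70},
    {"twist":[0,0,-10.5],"offset":[0,0,0],"claw":70},
    {"twist":[0,0,-10.5],"offset":[0,0,0],"claw":70},
    {"twist":[0,0,-10.5],"offset":[0,0,0],"claw":70}
  ]
}}

```text
clock: 7.18
tcp_pos: [0.5006, -0.0414, 0.2149]
eef_rot: [-0.552, 0.834, -0.001, 0.001]
contact_force: [0.5, -0.8, -1.1]
gripper_width: 0.0701
finger_force: 0.0
```

Request:
{"op": "carry_out", "data": {
  "deltas": [
    {"twist":[0,0,-10.5],"offset":[0,0,0],"claw":70},
    {"twist":[0,0,-10.5],"offset":[0,0,0],"claw":70},
    {"twist":[0,0,-10.5],"offset":[0,0,0],"claw":70},
    {"twist":[0,0,-10.5],"offset":[0,0,0],"claw":70},
    {"twist":[0,0,-10.5],"offset":[0,0,0],"claw":70},
    {"twist":[0,0,-10.5],"offset":[0,0,0],"claw":70},
    {"twist":[0,0,-10.5],"offset":[0,0,0],"claw":70},
    {"twist":[0,0,-10.5],"offset":[0,0,0],"claw":70},
    {"twist":[0,0,-10.5],"offset":[0,0,0],"claw":70},
    {"twist":[0,0,-10.5],"offset":[0,0,0],"claw":70},
    {"twist":[0,0,-10.5],"offset":[0,0,0],"claw":70},
    {"twist":[0,0,-10.5],"offset":[0,0,0],"claw":70}
  ]
}}

```text
clock: 8.68
tcp_pos: [0.5006, -0.0414, 0.2149]
eef_rot: [0.993, 0.114, 0.001, 0.0]
contact_force: [-0.3, -0.1, 0.1]
gripper_width: 0.0702
finger_force: 0.0
```

Request:
{"op": "carry_out", "data": {
  "deltas": [
    {"twist":[0,0,-10.5],"offset":[0,0,0],"claw":70},
    {"twist":[0,0,-10.5],"offset":[0,0,0],"claw":70},
    {"twist":[0,0,-10.5],"offset":[0,0,0],"claw":70},
    {"twist":[0,0,-10.5],"offset":[0,0,0],"claw":70},
    {"twist":[0,0,0],"offset":[0,0,0],"claw":70},
    {"twist":[0,0,0],"offset":[0,0,0],"claw":70}
  ]
}}

```text
clock: 9.43
tcp_pos: [0.5001, -0.0414, 0.2146]
eef_rot: [0.889, 0.458, 0.0, 0.0]
contact_force: [0.1, 0.2, -0.7]
gripper_width: 0.0702
finger_force: 0.0
```

```bash
cat > go.py <<'E'
import sys
from h import *
np.set_printoptions(suppress=True)
o=readout.get_obs(); M=R.from_quat(o["eef_rot"]).as_matrix()
print("t",o["clock"],"q",o["joint_pos"].round(4),"tcp",o["tcp_pos"].round(4),"tau6",o["tau"][5].round(3),"wt",(M.T@o["wrist_torque"]).round(3),"F",o["contact_force"].round(1),"w",o["gripper_width"].round(4),"yaw",np.degrees(np.arctan2(-M[0,1],M[1,1])).round(2),"zt",M[:,2].round(4))
if len(sys.argv)>1:
    t=np.array(eval(sys.argv[1]))/1000; print("tool delta mm",(M.T@(t-o["tcp_pos"])*1000).round(1))
E
python3 go.py "[615,-24,200]"
python3 - <<'E'
from h import *
im=imaging.get_image("side"); c=cv2.resize(im["pixels"][160:310,160:340],None,fx=4,fy=4,interpolation=2); cv2.imwrite("pics/side3.png",c[...,::-1])
P=cloud(im)
m=(P[...,2]>.141)&(P[...,2]<.16)&(P[...,0]>.58)&(P[...,0]<.66)&(abs(P[...,1]+.02)<.05)
print(cv2.minEnclosingCircle((P[m][:,:2]*1000).astype(np.float32)))
E
```

```text
((616.22216796875, -22.73607063293457), 19.82723045349121)Traceback (most recent call last):
  File "go.py", line 5, in <module>
    print("t",o["clock"],"q",o["joint_pos"].round(4),"tcp",o["tcp_pos"].round(4),"tau6",o["tau"][5].round(3),"wt",(M.T@o["wrist_torque"]).round(3),"F",o["contact_force"].round(1),"w",o["gripper_width"].round(4),"yaw",np.degrees(np.arctan2(-M[0,1],M[1,1])).round(2),"zt",M[:,2].round(4))
                                                                                                                                                                                       ^^^^^^^^^^^^^^^^^^^^^^^^
AttributeError: 'float' object has no attribute 'round'
```

```bash
sed -i 's/o\["gripper_width"\].round(4)/round(o["gripper_width"],4)/' go.py; python3 go.py "[615.5,-23.5,200]"
```

```text
t 9.475 q [ 0.2305  0.1648 -0.0494  0.0002 -1.356   2.2925] tcp [ 0.5    -0.0413  0.2146] tau6 -0.024 wt [ 0.004 -0.007 -0.015] F [-0.1  0.4  0.4] w 0.0702 yaw -125.44 zt [ 0.0006 -0.0001 -1.    ]
tool delta mm [81.5 83.8 14.6]
```

View pics/side3.png

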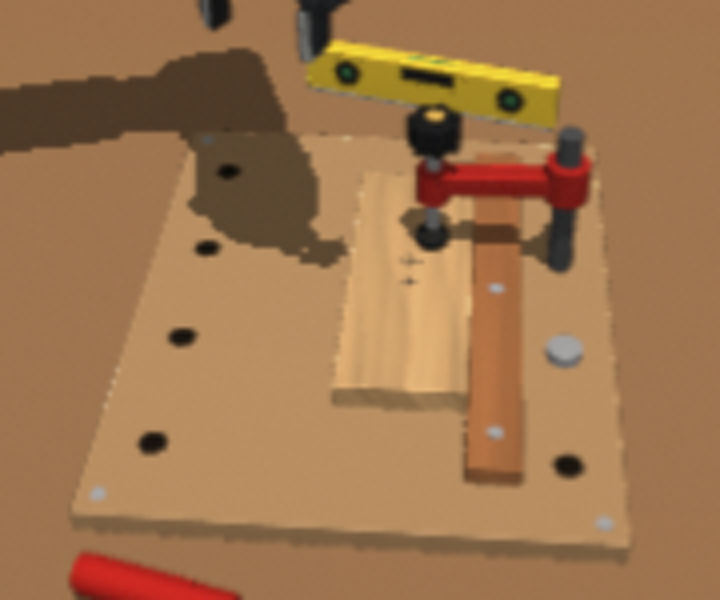

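Request:
{"op": "carry_out", "data": {
  "deltas": [
    {"twist":[0,0,0],"offset":[40.6,42,7],"claw":70},
    {"twist":[0,0,0],"offset":[40.6,42,7],"claw":70},
    {"twist":[0,0,-10.5],"offset":[0,0,0],"claw":70},
    {"twist":[0,0,-10.5],"offset":[0,0,0],"claw":70},
    {"twist":[0,0,-10.5],"offset":[0,0,0],"claw":70},
    {"twist":[0,0,0],"offset":[0,0,0],"claw":70},
    {"twist":[0,0,0],"offset":[0,0,0],"claw":70}
  ]
}}

```text
clock: 10.35
tcp_pos: [0.6152, -0.0235, 0.2005]
eef_rot: [0.731, 0.682, 0.0, 0.0]
contact_force: [0.4, -1.0, 0.3]
gripper_width: 0.07
finger_force: 0.0
```

```bash
python3 go.py "[615.5,-23,114]"
```

```text
t 10.35 q [ 0.2153  0.3956  0.2298  0.     -1.4049  2.8561] tcp [ 0.6152 -0.0235  0.2005] tau6 0.009 wt [ 0.    -0.001 -0.026] F [ 0.4 -1.   0.3] w 0.07 yaw -94.02 zt [ 0.0001  0.     -1.    ]
tool delta mm [ 0.5  0.2 86.5]
```

Request:
{"op": "carry_out", "data": {
  "deltas": [
    {"twist":[0,0,0],"offset":[0.5,0,40],"claw":70},
    {"twist":[0,0,0],"offset":[0,0,30],"claw":70},
    {"twist":[0,0,0],"offset":[0,0,14],"claw":70},
    {"twist":[0,0,0],"offset":[0,0,0],"claw":70},
    {"twist":[0,0,0],"offset":[0,0,0],"claw":70}
  ]
}}

```text
clock: 10.98
tcp_pos: [0.6162, -0.023, 0.118]
eef_rot: [0.73, 0.683, 0.001, 0.001]
contact_force: [0.5, 0.2, -0.5]
gripper_width: 0.0701
finger_force: 0.0
```

Request:
{"op": "carry_out", "data": {
  "deltas": [
    {"twist":[0,0,0],"offset":[0,0,0],"claw":30},
    {"twist":[0,0,0],"offset":[0,0,0],"claw":30},
    {"twist":[0,0,0],"offset":[0,0,0],"claw":30},
    {"twist":[0,0,0],"offset":[0,0,0],"claw":30}
  ],
  "grip_force": 50
}}

```text
clock: 11.48
tcp_pos: [0.6152, -0.023, 0.1176]
eef_rot: [0.73, 0.684, 0.0, 0.0]
contact_force: [-4.0, 1.4, 5.9]
gripper_width: 0.0386
finger_force: 49.9
```

```bash
python3 go.py
```

```text
t 11.475 q [ 0.2163  0.4367  0.0789  0.0003 -1.2122  2.8595] tcp [ 0.6152 -0.023   0.1176] tau6 0.001 wt [1.201 0.175 0.059] F [-4.   1.4  5.9] w 0.0386 yaw -93.76 zt [ 0.0008 -0.0001 -1.    ]
```

Request:
{"op": "carry_out", "data": {
  "deltas": [
    {"twist":[0,0,10],"offset":[0,0,0],"claw":30},
    {"twist":[0,0,10],"offset":[0,0,0],"claw":30},
    {"twist":[0,0,10],"offset":[0,0,0],"claw":30}
  ]
}}

```text
clock: 11.85
tcp_pos: [0.615, -0.0231, 0.1176]
eef_rot: [0.883, 0.469, 0.0, 0.0]
contact_force: [-4.3, 0.2, 6.3]
gripper_width: 0.0388
finger_force: 49.9
```

```bash
python3 go.py
```

```text
t 11.85 q [ 0.2163  0.4366  0.0787  0.0003 -1.2127  2.3303] tcp [ 0.615  -0.0231  0.1176] tau6 1.806 wt [ 1.357 -0.649 -0.06 ] F [-4.3  0.2  6.3] w 0.0388 yaw -124.09 zt [ 0.0003 -0.0003 -1.    ]
```

Request:
{"op": "carry_out", "data": {
  "deltas": [
    {"twist":[0,0,5],"offset":[0,0,0],"claw":30},
    {"twist":[0,0,5],"offset":[0,0,0],"claw":30}
  ]
}}

```text
clock: 12.1
tcp_pos: [0.6149, -0.0231, 0.1176]
eef_rot: [0.92, 0.391, 0.0, 0.0]
contact_force: [-4.2, 0.1, 6.6]
gripper_width: 0.0386
finger_force: 49.9
```

```bash
python3 go.py
```

```text
t 12.1 q [ 0.2162  0.4366  0.0787  0.0004 -1.2128  2.1586] tcp [ 0.6149 -0.0231  0.1176] tau6 0.871 wt [ 1.223 -0.907 -0.059] F [-4.2  0.1  6.6] w 0.0386 yaw -133.92 zt [ 0.0002 -0.0004 -1.    ]
```

Request:
{"op": "carry_out", "data": {
  "deltas": [
    {"twist":[0,0,5],"offset":[0,0,0],"claw":30}
  ]
}}

```text
clock: 12.22
tcp_pos: [0.6149, -0.0231, 0.1176]
eef_rot: [0.936, 0.351, -0.0, 0.0]
contact_force: [-3.9, -0.1, 6.6]
gripper_width: 0.0388
finger_force: 50.0
```

```bash
python3 go.py
```

```text
t 12.225 q [ 0.2163  0.4366  0.0786  0.0004 -1.2128  2.0713] tcp [ 0.6149 -0.0231  0.1176] tau6 0.879 wt [ 1.081 -1.053 -0.019] F [-3.9 -0.1  6.6] w 0.0388 yaw -138.92 zt [ 0.0001 -0.0004 -1.    ]
```

Request:
{"op": "carry_out", "data": {
  "deltas": [
    {"twist":[0,0,5],"offset":[0,0,0],"claw":30}
  ]
}}

```text
clock: 12.35
tcp_pos: [0.6149, -0.0231, 0.1176]
eef_rot: [0.951, 0.31, -0.0, 0.0]
contact_force: [-3.8, 0.6, 6.7]
gripper_width: 0.0392
finger_force: 50.0
```

```bash
python3 go.py
```

```text
t 12.35 q [ 0.2163  0.4366  0.0786  0.0004 -1.2129  1.9841] tcp [ 0.6149 -0.0231  0.1176] tau6 0.88 wt [ 1.099 -1.127 -0.085] F [-3.8  0.6  6.7] w 0.0392 yaw -143.92 zt [ 0.     -0.0004 -1.    ]
```

Request:
{"op": "carry_out", "data": {
  "deltas": [
    {"twist":[0,0,5],"offset":[0,0,0],"claw":30}
  ]
}}

```text
clock: 12.48
tcp_pos: [0.6148, -0.0231, 0.1176]
eef_rot: [0.963, 0.268, -0.0, 0.0]
contact_force: [-4.2, 0.7, 6.8]
gripper_width: 0.0389
finger_force: 50.0
```

```bash
python3 go.py
```

```text
t 12.475 q [ 0.2163  0.4366  0.0786  0.0004 -1.2129  1.8968] tcp [ 0.6148 -0.0231  0.1176] tau6 0.881 wt [ 0.972 -1.292 -0.017] F [-4.2  0.7  6.8] w 0.0389 yaw -148.92 zt [-0.0001 -0.0004 -1.    ]
```

Request:
{"op": "carry_out", "data": {
  "deltas": [
    {"twist":[0,0,5],"offset":[0,0,0],"claw":30}
  ]
}}

```text
clock: 12.6
tcp_pos: [0.6148, -0.0231, 0.1176]
eef_rot: [0.974, 0.226, -0.0, 0.0]
contact_force: [-4.9, 0.2, 7.1]
gripper_width: 0.039
finger_force: 50.1
```

```bash
python3 go.py
```

```text
t 12.6 q [ 0.2163  0.4366  0.0785  0.0005 -1.213   1.8096] tcp [ 0.6148 -0.0231  0.1176] tau6 0.88 wt [ 0.84  -1.396 -0.065] F [-4.9  0.2  7.1] w 0.039 yaw -153.92 zt [-0.0001 -0.0005 -1.    ]
```

Request:
{"op": "carry_out", "data": {
  "deltas": [
    {"twist":[0,0,5],"offset":[0,0,0],"claw":30}
  ]
}}

```text
clock: 12.72
tcp_pos: [0.6148, -0.0232, 0.1176]
eef_rot: [0.983, 0.183, -0.0, 0.0]
contact_force: [-3.7, 0.1, 6.1]
gripper_width: 0.0388
finger_force: 50.0
```

```bash
python3 go.py
```

```text
t 12.725 q [ 0.2163  0.4366  0.0786  0.0005 -1.2131  1.7223] tcp [ 0.6148 -0.0232  0.1176] tau6 0.88 wt [ 0.707 -1.553 -0.071] F [-3.7  0.1  6.1] w 0.0388 yaw -158.92 zt [-0.0002 -0.0005 -1.    ]
```

Request:
{"op": "carry_out", "data": {
  "deltas": [
    {"twist":[0,0,5],"offset":[0,0,0],"claw":30}
  ]
}}

```text
clock: 12.85
tcp_pos: [0.6147, -0.0232, 0.1176]
eef_rot: [0.99, 0.14, -0.0, 0.0]
contact_force: [-4.5, 0.9, 6.9]
gripper_width: 0.0383
finger_force: 50.0
```

```bash
python3 go.py
```

```text
t 12.85 q [ 0.2163  0.4365  0.0785  0.0005 -1.2131  1.635 ] tcp [ 0.6147 -0.0232  0.1176] tau6 0.88 wt [ 0.575 -1.635 -0.008] F [-4.5  0.9  6.9] w 0.0383 yaw -163.92 zt [-0.0002 -0.0005 -1.    ]
```

Request:
{"op": "carry_out", "data": {
  "deltas": [
    {"twist":[0,0,5],"offset":[0,0,0],"claw":30},
    {"twist":[0,0,5],"offset":[0,0,0],"claw":30}
  ]
}}

```text
clock: 13.1
tcp_pos: [0.6146, -0.0232, 0.1176]
eef_rot: [0.999, 0.053, -0.0, 0.0]
contact_force: [-5.2, 1.1, 6.4]
gripper_width: 0.0389
finger_force: 50.0
```

```bash
python3 go.py
```

```text
t 13.1 q [ 0.2163  0.4365  0.0784  0.0005 -1.2133  1.4605] tcp [ 0.6146 -0.0232  0.1176] tau6 0.88 wt [ 0.298 -1.805 -0.053] F [-5.2  1.1  6.4] w 0.0389 yaw -173.92 zt [-0.0005 -0.0006 -1.    ]
```

Request:
{"op": "carry_out", "data": {
  "deltas": [
    {"twist":[0,0,5],"offset":[0,0,0],"claw":30},
    {"twist":[0,0,5],"offset":[0,0,0],"claw":30}
  ]
}}

```text
clock: 13.35
tcp_pos: [0.6146, -0.0232, 0.1176]
eef_rot: [0.999, -0.034, -0.0, 0.0]
contact_force: [-4.8, 0.4, 7.3]
gripper_width: 0.0388
finger_force: 50.0
```

```bash
python3 go.py
```

```text
t 13.35 q [ 0.2163  0.4365  0.0784  0.0006 -1.2135  1.2859] tcp [ 0.6146 -0.0232  0.1176] tau6 0.879 wt [-0.045 -1.901 -0.094] F [-4.8  0.4  7.3] w 0.0388 yaw 176.08 zt [-0.0006 -0.0007 -1.    ]
```

Request:
{"op": "carry_out", "data": {
  "deltas": [
    {"twist":[0,0,5],"offset":[0,0,0],"claw":30},
    {"twist":[0,0,5],"offset":[0,0,0],"claw":30}
  ]
}}

```text
clock: 13.6
tcp_pos: [0.6144, -0.0232, 0.1176]
eef_rot: [0.993, -0.121, -0.0, 0.0]
contact_force: [-5.4, 1.3, 7.0]
gripper_width: 0.0386
finger_force: 50.0
```

```bash
python3 go.py
```

```text
t 13.6 q [ 0.2163  0.4365  0.0783  0.0005 -1.2137  1.1114] tcp [ 0.6144 -0.0232  0.1176] tau6 0.879 wt [-0.387 -2.031 -0.055] F [-5.4  1.3  7. ] w 0.0386 yaw 166.08 zt [-0.0009 -0.0007 -1.    ]
```

Request:
{"op": "carry_out", "data": {
  "deltas": [
    {"twist":[0,0,5],"offset":[0,0,0],"claw":30},
    {"twist":[0,0,5],"offset":[0,0,0],"claw":30}
  ]
}}

```text
clock: 13.85
tcp_pos: [0.6143, -0.0232, 0.1176]
eef_rot: [0.978, -0.207, -0.001, 0.0]
contact_force: [-5.4, 1.2, 8.3]
gripper_width: 0.0385
finger_force: 50.1
```

```bash
python3 go.py
```

```text
t 13.85 q [ 0.2164  0.4364  0.0783  0.0004 -1.2139  0.9369] tcp [ 0.6143 -0.0232  0.1176] tau6 0.879 wt [-0.757 -2.104 -0.029] F [-5.4  1.2  8.3] w 0.0385 yaw 156.09 zt [-0.0012 -0.0007 -1.    ]
```

Request:
{"op": "carry_out", "data": {
  "deltas": [
    {"twist":[0,0,5],"offset":[0,0,0],"claw":30},
    {"twist":[0,0,5],"offset":[0,0,0],"claw":30}
  ]
}}

```text
clock: 14.1
tcp_pos: [0.6142, -0.0231, 0.1176]
eef_rot: [0.957, -0.292, -0.001, 0.0]
contact_force: [-6.0, 0.7, 8.1]
gripper_width: 0.0391
finger_force: 50.1
```

```bash
python3 go.py
```

```text
t 14.1 q [ 0.2165  0.4364  0.0782  0.0003 -1.2142  0.7624] tcp [ 0.6142 -0.0231  0.1176] tau6 0.879 wt [-1.169 -2.214 -0.047] F [-6.   0.7  8.1] w 0.0391 yaw 146.09 zt [-0.0014 -0.0006 -1.    ]
```

Request:
{"op": "carry_out", "data": {
  "deltas": [
    {"twist":[0,0,5],"offset":[0,0,0],"claw":30},
    {"twist":[0,0,5],"offset":[0,0,0],"claw":30}
  ]
}}

```text
clock: 14.35
tcp_pos: [0.6141, -0.0231, 0.1176]
eef_rot: [0.927, -0.374, -0.001, 0.001]
contact_force: [-5.8, 1.6, 8.7]
gripper_width: 0.0391
finger_force: 50.1
```

```bash
python3 go.py
```

```text
t 14.35 q [ 0.2165  0.4363  0.0782  0.0001 -1.2144  0.5878] tcp [ 0.6141 -0.0231  0.1176] tau6 0.879 wt [-1.533 -2.059 -0.045] F [-5.8  1.6  8.7] w 0.0391 yaw 136.09 zt [-0.0016 -0.0005 -1.    ]
```

Request:
{"op": "carry_out", "data": {
  "deltas": [
    {"twist":[0,0,5],"offset":[0,0,0],"claw":30},
    {"twist":[0,0,5],"offset":[0,0,0],"claw":30}
  ]
}}

```text
clock: 14.6
tcp_pos: [0.614, -0.023, 0.1175]
eef_rot: [0.891, -0.453, -0.001, 0.001]
contact_force: [-6.7, 2.0, 8.9]
gripper_width: 0.0387
finger_force: 50.2
```

```bash
python3 go.py
```

```text
t 14.6 q [ 0.2166  0.4363  0.0781 -0.     -1.2146  0.4133] tcp [ 0.614  -0.023   0.1175] tau6 0.879 wt [-1.909 -2.086 -0.046] F [-6.7  2.   8.9] w 0.0387 yaw 126.09 zt [-0.0019 -0.0004 -1.    ]
```

Request:
{"op": "carry_out", "data": {
  "deltas": [
    {"twist":[0,0,5],"offset":[0,0,0],"claw":30},
    {"twist":[0,0,5],"offset":[0,0,0],"claw":30}
  ]
}}

```text
clock: 14.85
tcp_pos: [0.6139, -0.0229, 0.1175]
eef_rot: [0.848, -0.529, -0.001, 0.001]
contact_force: [-6.1, 2.6, 9.4]
gripper_width: 0.0391
finger_force: 50.2
```

```bash
python3 go.py
```

```text
t 14.85 q [ 0.2167  0.4362  0.0782 -0.0003 -1.2148  0.2387] tcp [ 0.6139 -0.0229  0.1175] tau6 0.879 wt [-2.289 -1.895 -0.07 ] F [-6.1  2.6  9.4] w 0.0391 yaw 116.09 zt [-0.0021 -0.0002 -1.    ]
```

Request:
{"op": "carry_out", "data": {
  "deltas": [
    {"twist":[0,0,5],"offset":[0,0,0],"claw":30},
    {"twist":[0,0,5],"offset":[0,0,0],"claw":30}
  ]
}}

```text
clock: 15.1
tcp_pos: [0.6138, -0.0227, 0.1175]
eef_rot: [0.799, -0.601, -0.001, 0.001]
contact_force: [-6.2, 2.4, 8.3]
gripper_width: 0.0387
finger_force: 50.2
```

```bash
python3 go.py
```

```text
t 15.1 q [ 0.2168  0.4362  0.0782 -0.0006 -1.2149  0.0642] tcp [ 0.6138 -0.0227  0.1175] tau6 0.88 wt [-2.594 -1.745 -0.069] F [-6.2  2.4  8.3] w 0.0387 yaw 106.09 zt [-0.0022  0.0001 -1.    ]
```

Request:
{"op": "carry_out", "data": {
  "deltas": [
    {"twist":[0,0,5],"offset":[0,0,0],"claw":30},
    {"twist":[0,0,5],"offset":[0,0,0],"claw":30}
  ]
}}

```text
clock: 15.35
tcp_pos: [0.6138, -0.0225, 0.1175]
eef_rot: [0.744, -0.669, -0.001, 0.001]
contact_force: [-6.2, 3.5, 10.4]
gripper_width: 0.0388
finger_force: 50.3
```

```bash
python3 go.py
```

```text
t 15.35 q [ 0.2169  0.4361  0.0782 -0.001  -1.215  -0.1103] tcp [ 0.6138 -0.0225  0.1175] tau6 0.881 wt [-2.934 -1.528 -0.012] F [-6.2  3.5 10.4] w 0.0388 yaw 96.09 zt [-0.0022  0.0005 -1.    ]
```

Request:
{"op": "carry_out", "data": {
  "deltas": [
    {"twist":[0,0,5],"offset":[0,0,0],"claw":30}
  ]
}}

```text
clock: 15.48
tcp_pos: [0.6138, -0.0224, 0.1175]
eef_rot: [0.714, -0.7, -0.001, 0.001]
contact_force: [-6.5, 3.0, 9.4]
gripper_width: 0.0386
finger_force: 50.3
```

```bash
python3 go.py
```

```text
t 15.475 q [ 0.217   0.4361  0.0783 -0.0012 -1.2149 -0.1976] tcp [ 0.6138 -0.0224  0.1175] tau6 0.882 wt [-3.079 -1.45  -0.064] F [-6.5  3.   9.4] w 0.0386 yaw 91.09 zt [-0.0021  0.0007 -1.    ]
```

Request:
{"op": "carry_out", "data": {
  "deltas": [
    {"twist":[0,0,5],"offset":[0,0,0],"claw":30}
  ]
}}

```text
clock: 15.6
tcp_pos: [0.6138, -0.0223, 0.1175]
eef_rot: [-0.683, 0.731, 0.001, -0.0]
contact_force: [-7.1, 4.2, 9.6]
gripper_width: 0.0386
finger_force: 50.3
```

```bash
python3 go.py
```

```text
t 15.6 q [ 0.217   0.4361  0.0783 -0.0014 -1.2149 -0.2847] tcp [ 0.6138 -0.0223  0.1175] tau6 0.671 wt [-3.151 -1.271 -0.251] F [-7.1  4.2  9.6] w 0.0386 yaw 86.1 zt [-0.0021  0.0008 -1.    ]
```

Request:
{"op": "carry_out", "data": {
  "deltas": [
    {"twist":[0,0,5],"offset":[0,0,0],"claw":30}
  ]
}}

```text
clock: 15.72
tcp_pos: [0.6138, -0.0222, 0.1175]
eef_rot: [-0.65, 0.76, 0.001, -0.0]
contact_force: [-6.0, 4.7, 10.0]
gripper_width: 0.0387
finger_force: 50.3
```

```bash
python3 go.py
```

```text
t 15.725 q [ 0.2171  0.4361  0.0783 -0.0015 -1.2148 -0.3717] tcp [ 0.6138 -0.0222  0.1175] tau6 0.638 wt [-3.234 -1.123 -0.324] F [-6.   4.7 10. ] w 0.0387 yaw 81.11 zt [-0.002  0.001 -1.   ]
```

Request:
{"op": "carry_out", "data": {
  "deltas": [
    {"twist":[0,0,5],"offset":[0,0,0],"claw":30}
  ]
}}

```text
clock: 15.85
tcp_pos: [0.6139, -0.0221, 0.1175]
eef_rot: [-0.616, 0.787, 0.001, -0.0]
contact_force: [-6.3, 3.9, 9.5]
gripper_width: 0.0387
finger_force: 50.3
```

```bash
python3 go.py
```

```text
t 15.85 q [ 0.2172  0.4362  0.0784 -0.0017 -1.2147 -0.459 ] tcp [ 0.6139 -0.0221  0.1175] tau6 0.636 wt [-3.38  -1.03  -0.289] F [-6.3  3.9  9.5] w 0.0387 yaw 76.11 zt [-0.002   0.0012 -1.    ]
```

Request:
{"op": "carry_out", "data": {
  "deltas": [
    {"twist":[0,0,5],"offset":[0,0,0],"claw":30}
  ]
}}

```text
clock: 15.98
tcp_pos: [0.614, -0.022, 0.1175]
eef_rot: [-0.582, 0.814, 0.001, -0.0]
contact_force: [-6.2, 5.0, 9.7]
gripper_width: 0.0389
finger_force: 50.3
```

```bash
python3 go.py
```

```text
t 15.975 q [ 0.2173  0.4361  0.0785 -0.0018 -1.2146 -0.5463] tcp [ 0.614  -0.022   0.1175] tau6 0.629 wt [-3.455 -0.842 -0.285] F [-6.2  5.   9.7] w 0.0389 yaw 71.11 zt [-0.0018  0.0014 -1.    ]
```

Request:
{"op": "carry_out", "data": {
  "deltas": [
    {"twist":[0,0,5],"offset":[0,0,0],"claw":30}
  ]
}}

```text
clock: 16.1
tcp_pos: [0.614, -0.0219, 0.1175]
eef_rot: [-0.545, 0.838, 0.001, -0.0]
contact_force: [-6.9, 4.6, 8.6]
gripper_width: 0.039
finger_force: 50.3
```

```bash
python3 go.py
```

```text
t 16.1 q [ 0.2173  0.4361  0.0785 -0.002  -1.2144 -0.6335] tcp [ 0.614  -0.0219  0.1175] tau6 0.623 wt [-3.473 -0.656 -0.34 ] F [-6.9  4.6  8.6] w 0.039 yaw 66.12 zt [-0.0016  0.0015 -1.    ]
```

Request:
{"op": "carry_out", "data": {
  "deltas": [
    {"twist":[0,0,5],"offset":[0,0,0],"claw":30}
  ]
}}

```text
clock: 16.23
tcp_pos: [0.6141, -0.0217, 0.1175]
eef_rot: [-0.508, 0.861, 0.001, -0.0]
contact_force: [-6.6, 5.0, 9.4]
gripper_width: 0.0388
finger_force: 50.3
```

```bash
python3 go.py
```

```text
t 16.225 q [ 0.2174  0.4361  0.0786 -0.0021 -1.2143 -0.7207] tcp [ 0.6141 -0.0217  0.1175] tau6 0.616 wt [-3.502 -0.536 -0.266] F [-6.6  5.   9.4] w 0.0388 yaw 61.12 zt [-0.0014  0.0017 -1.    ]
```

Request:
{"op": "carry_out", "data": {
  "deltas": [
    {"twist":[0,0,5],"offset":[0,0,0],"claw":30}
  ]
}}

```text
clock: 16.35
tcp_pos: [0.6142, -0.0217, 0.1175]
eef_rot: [-0.47, 0.882, 0.001, -0.0]
contact_force: [-5.7, 5.7, 8.2]
gripper_width: 0.0392
finger_force: 50.3
```

```bash
python3 go.py
```

```text
t 16.35 q [ 0.2174  0.4362  0.0787 -0.0022 -1.2141 -0.808 ] tcp [ 0.6142 -0.0217  0.1175] tau6 0.609 wt [-3.458 -0.269 -0.336] F [-5.7  5.7  8.2] w 0.0392 yaw 56.12 zt [-0.0013  0.0018 -1.    ]
```

Bite felt sharply at yaw ≈ 88° (torque 0.05 → 0.28 N m); now at 56°, so 60° more completes the quarter turn (allowing for the spring wind-up).

Request:
{"op": "carry_out", "data": {
  "deltas": [
    {"twist":[0,0,5],"offset":[0,0,0],"claw":30},
    {"twist":[0,0,5],"offset":[0,0,0],"claw":30},
    {"twist":[0,0,5],"offset":[0,0,0],"claw":30},
    {"twist":[0,0,5],"offset":[0,0,0],"claw":30},
    {"twist":[0,0,5],"offset":[0,0,0],"claw":30},
    {"twist":[0,0,5],"offset":[0,0,0],"claw":30}
  ]
}}

```text
clock: 17.1
tcp_pos: [0.6148, -0.0215, 0.1174]
eef_rot: [-0.226, 0.974, 0.001, 0.0]
contact_force: [-4.5, 4.8, 6.2]
gripper_width: 0.0388
finger_force: 50.0
```

```bash
python3 go.py
```

```text
t 17.1 q [ 0.2174  0.4364  0.0791 -0.0023 -1.2127 -1.3315] tcp [ 0.6148 -0.0215  0.1174] tau6 0.566 wt [-2.78   0.704 -0.336] F [-4.5  4.8  6.2] w 0.0388 yaw 26.12 zt [ 0.0002  0.0023 -1.    ]
```

Request:
{"op": "carry_out", "data": {
  "deltas": [
    {"twist":[0,0,5],"offset":[0,0,0],"claw":30},
    {"twist":[0,0,5],"offset":[0,0,0],"claw":30},
    {"twist":[0,0,5],"offset":[0,0,0],"claw":30},
    {"twist":[0,0,5],"offset":[0,0,0],"claw":30}
  ]
}}

```text
clock: 17.6
tcp_pos: [0.6153, -0.0217, 0.1174]
eef_rot: [-0.053, 0.999, 0.001, 0.001]
contact_force: [-4.8, 2.7, 5.7]
gripper_width: 0.0388
finger_force: 50.0
```

```bash
python3 go.py
```

```text
t 17.6 q [ 0.2172  0.4367  0.0793 -0.0019 -1.2119 -1.6806] tcp [ 0.6153 -0.0217  0.1174] tau6 0.535 wt [-1.981  1.088 -0.435] F [-4.8  2.7  5.7] w 0.0388 yaw 6.12 zt [ 0.0011  0.0021 -1.    ]
```

Request:
{"op": "carry_out", "data": {
  "deltas": [
    {"twist":[0,0,5],"offset":[0,0,0],"claw":30},
    {"twist":[0,0,5],"offset":[0,0,0],"claw":30},
    {"twist":[0,0,0],"offset":[0,0,0],"claw":30}
  ]
}}

```text
clock: 17.98
tcp_pos: [0.6154, -0.0218, 0.1175]
eef_rot: [0.033, 0.999, 0.001, 0.001]
contact_force: [-3.7, 3.2, 5.2]
gripper_width: 0.0388
finger_force: 50.0
```

```bash
python3 go.py
```

```text
t 17.975 q [ 0.2171  0.4367  0.0793 -0.0016 -1.2116 -1.8532] tcp [ 0.6154 -0.0218  0.1175] tau6 -0.74 wt [-1.652  1.233 -0.393] F [-3.7  3.2  5.2] w 0.0388 yaw -3.77 zt [ 0.0014  0.0019 -1.    ]
```

Request:
{"op": "carry_out", "data": {
  "deltas": [
    {"twist":[0,0,0],"offset":[0,0,0],"claw":70},
    {"twist":[0,0,0],"offset":[0,0,0],"claw":70},
    {"twist":[0,0,0],"offset":[0,0,0],"claw":70},
    {"twist":[0,0,0],"offset":[0,0,0],"claw":70},
    {"twist":[0,0,0],"offset":[0,0,-20],"claw":70},
    {"twist":[0,0,0],"offset":[0,0,-40],"claw":70},
    {"twist":[0,0,0],"offset":[0,0,-40],"claw":70},
    {"twist":[0,0,0],"offset":[50,0,-20],"claw":70},
    {"twist":[0,0,0],"offset":[50,0,0],"claw":70},
    {"twist":[0,0,0],"offset":[50,0,0],"claw":70},
    {"twist":[0,0,0],"offset":[0,0,0],"claw":70},
    {"twist":[0,0,0],"offset":[0,0,0],"claw":70}
  ]
}}

```text
clock: 19.48
tcp_pos: [0.4659, -0.0131, 0.2369]
eef_rot: [0.033, 0.999, 0.0, 0.001]
contact_force: [0.0, 0.2, 0.1]
gripper_width: 0.0699
finger_force: 0.0
```

```bash
python3 - <<'E'
from h import *
o=readout.get_obs();print(o["clock"],o["contact_force"].round(1))
im=imaging.get_image("side"); c=cv2.resize(im["pixels"][160:310,160:340],None,fx=4,fy=4,interpolation=2); cv2.imwrite("pics/end.png",c[...,::-1])
E
```

```text
19.475 [0.  0.2 0.1]
```

View pics/end.png

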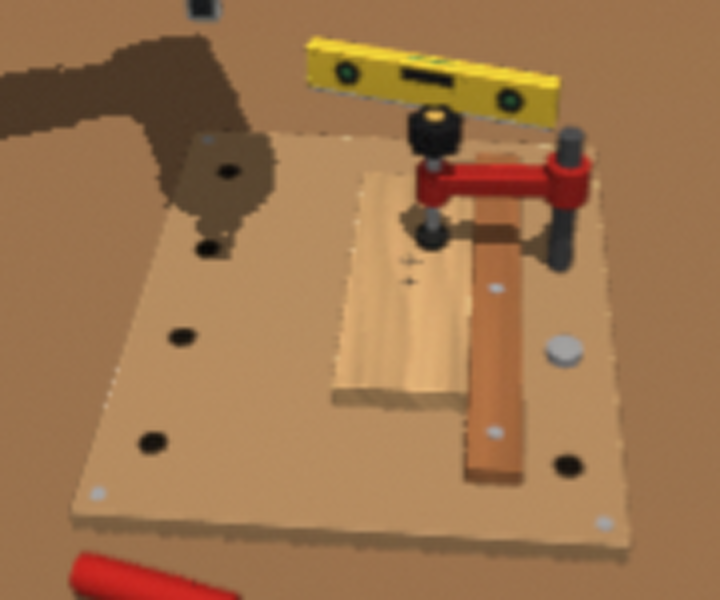

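Final view: board still flush along the fence (crop col ≈470), foot down on it at (432,237), level and screwdriver undisturbed, gripper clear.

```bash
python3 -c "
from station import order
print(order.job_done())"
```

```text
the job is handed in; nothing more can be done
None
```

The pine board is flush along the oak fence and clamped a quarter turn (about 90°) past the point where the foot bit. The gripper is clear, the level, screwdriver and wrench were left alone, and the job was handed in at about 19.5 s; no verdict came back.

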